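Clear the bench saw and set its rip fence

ROBOT

A 6-joint arm with a two-finger parallel gripper is mounted at the origin on the work surface. World frame = base frame: x ahead of the robot, y to its left, z up, the work surface at z = 0. Lengths are in m, angles in rad, forces in N, time in s.
With the tool pointing down it reaches from about 0.3 to 0.95 m from the base axis. Payload 3.1 kg.
Tool frame: the origin (TCP) lies midway between the tips of the shut fingers; the grasp point (between the pads) lies 19 mm behind it; z points along the fingers, y is the line along which they close (so a half turn about z gives the same grasp; the last joint's range is limited). The gripper opens to 85 mm and grips with 20 to 120 N. Pads are 22 mm wide; open, the fingers measure 114 mm over their backs; the gripper's body (76 mm by 85 mm) begins 54 mm behind the grasp point. The pads swing forward as they close: fully open they stand 13 mm farther back than shut.
Start: joints at [-1.327, 0.308, 1.634, -0, 1.2, -0.07], TCP at [0.193, -0.594, 0.231] pointing down, gripper open.
Joint ranges: [-3.06, 3.06], [-0.79, 1.96], [0.05, 2.63], [-1.19, 4.34], [0.05, 2.64], [-2.94, 2.94]. Speed limits (rad/s): [2.79, 2.79, 3.14, 3.14, 3.14, 3.14].

INTERFACE

Orientations are given as a unit quaternion [x, y, z, w].
In Python, from workcell import ctrl, cams, order gives the robot as it stands.
- The arm moves only by the tool apply_moves, never from a script. Its argument "rows" is a list of rows, each a list of 7 numbers: the turn, a rotation vector about the world's x, y, z in degrees, then the shift along the world's x, y, z in mm, then the opening, from 0 (shut) to 1 (fully open). A call has 1 to 10 rows; each row shifts and turns the commanded pose from where the row before left it; what a row does not reach is not made up. A row lasts 1/10 s, in which the tool goes at most 50 mm and 8.59 degrees, less where a joint would pass 70% of its speed; a pose out of reach is approached as far as the arm can. A call with a gripper value outside its range is refused whole. The fingers move at their own pace and stop on an object; "grip_force" is the grip in N (left out, the last holds). Time passes only in rows, so rows that do not move let the fingers close. It gives the time, the measured TCP pose, the force, the opening and the grip force at its end, in the units of the state.
- ctrl.observe(): the state, without advancing time (a new reading comes with each control period).
- cams.camera(name): name is "side" or "top" or "wrist"; returns the picture (480x640x3 uint8, red, green, blue); there is no depth.
- cams.camera_params(name): a dict with "mtx" (3x3 intrinsics, pixels), "R" (3x3) and "t" (3): a world point X has camera coordinates R X + t. Camera axes: x right, y down, z forward; pixel columns grow to the right and rows downward; lengths in m; the calibration is good to about 2 mm. A picture is of the moment at which its call begins: read the wrist's pose just before it. camera_params takes no time and is no camera call; for the wrist camera it gives the pose at the moment of the call.
- order.close_job(): hands the job in; it is judged then, once.
The state is a dict: "t": time; "joints": joint angles; "dq": joint speeds; "effort": joint torques, N m; "tool_pos": TCP position; "tool_rot": TCP orientation; "force": force on the tool from outside, world axes, zero at the start; "ft_torque": the same for the moment, N m; "grip_width": finger opening in m; "gripper_force": force on a finger pad.
Only numpy, scipy, OpenCV 4.12 (cv2) and the standard library are available. Lean on these libraries where they do the work, as an engineer would, in place of code of your own. Each camera call takes 0.05 s, during which the arm holds its last target. There are 200 camera calls.

TASK

Get the bench saw ready for the next cut. Take the wooden push block by its leaning handle and, keeping it level, sweep the three wooden offcuts off the rear edge of the saw table into the bin behind it, without touching the offcuts with the gripper; then stand the push block back on the bench. After that slide the rip fence away from the blade until its face is 100 mm from the blade, let go, and leave everything else where it is.

Things in the scene. Friction and masses are not known exactly. Their poses are not given: they have to be found in the camera images.
- saw: small bench saw, fixed. Origin at bench level under its table's centre; +x to its rear (away from the robot), +y to its left. Aluminium table top 280 mm (x) x 400 mm (y), 150 mm above the bench, edges at x = +-140, y = +-200 mm. A rail with a 5 mm scale runs along the front at x = -154 mm, just below table height; knobs on the front reach x = -170 mm, below 115 mm height
- blade_face (a point): the blade's right-hand (-y) face at table height, at x = 0, y = +70 mm in the saw's frame; the cut width is measured from here. The blade (2 mm thick, in the saw's x-z plane) stands 28 mm out of the table under a clear guard (saw x -70 to +80 mm, up to 68 mm above the table)
- fence (a joint): rip fence on its rail, m: distance from the blade's right-hand face to the fence face that looks at the blade. 0 to 0.14, grows as it moves right (saw -y); starts at 0.020 to 0.050. Unclamped: slides at about 3 N and stays where left. Aluminium bar 32 mm thick (from its face to the right), 45 mm above the table, over the whole table depth (saw x -130 to +156 mm)
- fence_grip (a point): point to grasp on the fence's black upright grip in front of the table: 24 mm wide across the slide (saw y), 44 mm long (saw x), from 20 to 67 mm above table height. The point: on its axis, 198 mm above the bench, saw x = -157 mm, 16 mm right of the fence face. Under it a grey head 52 x 90 mm, its top 20 mm above table height; the fence bar begins 27 mm behind the point
- push_block: wooden push block, about 0.3 kg: flat sole 70 mm (x) x 150 mm (y) x 23 mm. Origin: centre of the sole's underside, z up; its +x long side pushes. Its handle board, 100 mm wide (y), 20 mm thick, leans 30 degrees from upright to the block's -x: take it across its thickness, tool in line with the board. Starts on the bench right of the saw, its +x within 0.35 rad of world +x
- push_grip (a point): point to grasp on the push block: middle of the handle board's thickness and width, 17 mm towards -x from the block's origin and 73 mm above its underside; the board goes on 28 mm beyond it, along (-0.5, 0, 0.866) in the block's frame
- offcut0: loose wooden offcut, a flat strip 80 mm long (along its y) x 22 mm wide (x) x 12 mm thick, 16 g; origin at the centre of its underside. It starts flat on the saw table to the right of the rip fence
- offcut1: loose wooden offcut, a flat strip 65 mm long (along its y) x 26 mm wide (x) x 12 mm thick, 16 g; origin at the centre of its underside. It starts flat on the saw table to the right of the rip fence
- offcut2: loose wooden offcut, a flat strip 90 mm long (along its y) x 18 mm wide (x) x 12 mm thick, 16 g; origin at the centre of its underside. It starts flat on the saw table to the right of the rip fence
- bin: open grey offcut bin, fixed to the bench right behind the saw: 170 mm (x) x 320 mm (y) x 120 mm tall, walls 5 mm, origin at the foot of the middle of its front wall, +x to its rear, same heading as the saw. Its front wall stands 15 mm under the rear overhang of the saw table, so what is pushed over the rear edge falls in
- mitre_gauge: bystander: the saw's mitre gauge: steel bar 200 mm long with an aluminium half-round head, lying on the saw table left of the blade
- drill: bystander: cordless drill standing on its battery, about 190 mm tall
- glue: bystander: white bottle, 56 mm across, 150 mm tall, standing
- screwdriver: bystander: black-handled screwdriver, 210 mm long, lying
- hammer: bystander: hammer, 260 mm long, wooden handle, lying
- mug: bystander: white mug, 82 mm across, 92 mm tall, standing
- tape_measure: bystander: grey tape measure, 75 x 42 x 68 mm tall
Things that resemble listed ones, but are neither listed nor needed, are in the scene too. What is shaped like the offcut0 but blue or turquoise is not meant.

How it is judged:
On the way, in this order (a step that is already met when the one before it is completed fails the run):
1. all three offcuts lie in the bin (x of offcut0 in the frame of bin between 0 and 0.17 m and y of offcut0 in the frame of bin between -0.16 and 0.16 m and height (world z) of each of offcut0, offcut1, offcut2 below 0.11 m and x of offcut1 in the frame of bin between 0 and 0.17 m and y of offcut1 in the frame of bin between -0.16 and 0.16 m and x of offcut2 in the frame of bin between 0 and 0.17 m and y of offcut2 in the frame of bin between -0.16 and 0.16 m), for 0.2 s.
2. the push block stands on the bench again (height (world z) of push_block below 0.004 m and angle between push_block's own z axis and vertical below 0.1 rad and linear speed of push_block below 0.02 m/s), for 0.2 s.
3. the fence face is 100 mm from the blade (within 4 mm) (value of joint fence between 0.096 and 0.104 m and velocity of joint fence between -0.01 and 0.01 m/s), for 0.2 s.
At the end, for the whole second after the job is handed in: All three offcuts lie inside the bin; the push block stands at rest on its sole on the bench (not on the saw or in the bin, within 0.1 rad of upright); the fence is at rest with its face 100 mm from the blade, within 4 mm (all of step 1 and all of step 2 and all of step 3); the robot touches nothing.
It fails at once if the gripper or arm touches an offcut (contact force between any of the fingers, the arm and offcut0 above 0.5 N or contact force between any of the fingers, the arm and offcut1 above 0.5 N or contact force between any of the fingers, the arm and offcut2 above 0.5 N).
It fails at once if the push block is tipped more than 20 degrees (angle between push_block's own z axis and vertical above 0.35 rad).
It fails at once if a bystander (mitre gauge, drill, glue, screwdriver, hammer, mug, tape measure) is moved more than 20 mm (distance of any of mitre_gauge, drill, glue, screwdriver, hammer, mug, tape_measure from where it was at the start of the episode above 0.02 m).
It also fails if it takes over 64 s, if anything falls off the work surface, if the arm or the gripper's body presses on something with over 40 N, if the wrist force passes 120 N, or if a joint passes its speed limit or range.

## Working session

There is one attempt and no reset: what is moved stays moved. The work goes in short steps, Python scripts to look and compute and a tool call to move; the robot and the scene stay as the last step left them, time stands still between calls to the robot, and variables do not carry over. Pictures are saved under pics/ and viewed, at most 10 in all, crops included, and the job is handed in when it is done.

Besides the shell and the picture viewer there is one more tool, called after "Emit:" as name([rows], argument=value, ...), one row to a line, values as JSON. apply_moves: Moves the arm, as the interface text tells. Its arguments: {"type":"object","properties":{"rows":{"type":"array"},"grip_force":{"type":"number"}},"required":["rows"]}

```bash
ls; mkdir -p pics; python3 - <<'E'
from workcell import ctrl,cams
import cv2
s=ctrl.observe();print(s)
for n in("top","side"):
    i=cams.camera(n);cv2.imwrite(f"pics/{n}0.png",i[:,:,::-1]);p=cams.camera_params(n);print(n,p)
E
```

```text
pics
{'t': 0.0, 'joints': array([-1.32668851e+00,  3.09003851e-01,  1.63516612e+00,  1.20989001e-05,
        1.19972567e+00, -6.96925186e-02]), 'dq': array([-0.00221598, -0.00083262,  0.00200916,  0.00063545, -0.00064772,
       -0.0010866 ]), 'effort': array([ 1.27352650e-03, -4.15251732e+01, -2.76666713e+01,  1.59195506e-04,
        1.00822019e-02,  8.56549264e-06]), 'tool_pos': array([ 0.19270604, -0.59369012,  0.23005754]), 'tool_rot': array([ 9.87716088e-01,  1.56254929e-01, -9.46780737e-05, -1.14760898e-03]), 'force': array([ 0.43984357, -0.21852061, -0.48595252]), 'ft_torque': array([-0.02284155,  0.01171655,  0.04407732]), 'gripper_force': 0.0, 'grip_width': 0.08536424920695432}
top {'mtx': array([[463.09069384,   0.        , 322.69887866],
       [  0.        , 463.09069384, 237.89767168],
       [  0.        ,   0.        ,   1.        ]]), 'R': array([[-0.01061635, -0.99992749, -0.00568402],
       [-0.99048271,  0.01129582, -0.1371729 ],
       [ 0.13722716,  0.00417364, -0.99053081]]), 't': array([-0.04574091,  0.56504324,  1.28719389])}
side {'mtx': array([[493.72847968,   0.        , 327.11354243],
       [  0.        , 493.72847968, 237.46714652],
       [  0.        ,   0.        ,   1.        ]]), 'R': array([[-0.81616839, -0.57771694,  0.0105971 ],
       [-0.42026848,  0.58094744, -0.69704696],
       [ 0.39653948, -0.57336133, -0.71694716]]), 't': array([0.42003824, 0.35043525, 1.29995065])}
```

View pics/top0.png

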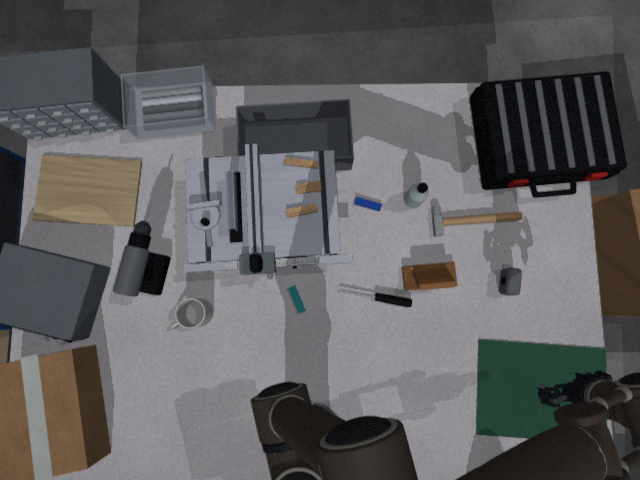

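View pics/side0.png

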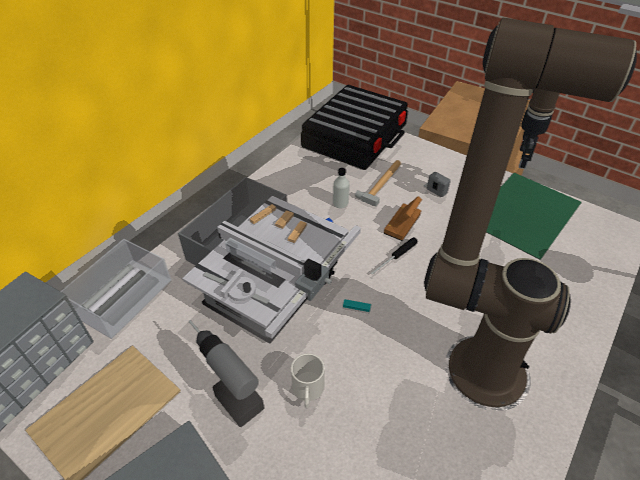

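The top view shows the saw table around (187-340, 150-265) and three wooden offcuts at about (300,161), (308,187) and (301,210). The push block is at (430,276). Blue (367,203) and turquoise (296,299) strips are decoys lying on the bench. I'll enlarge the saw and the block to confirm.

```bash
cat > h.py <<'E'
import numpy as np,cv2
from workcell import ctrl,cams
def ray(n,uv,z,p=None):
    p=p or cams.camera_params(n)
    R,t=p["R"],p["t"];c=-R.T@t
    d=R.T@np.linalg.inv(p["mtx"])@np.array([uv[0],uv[1],1.])
    return c+d*(z-c[2])/d[2]
def proj(n,X,p=None):
    p=p or cams.camera_params(n)
    q=p["mtx"]@(p["R"]@np.asarray(X)+p["t"]);return q[:2]/q[2]
E
python3 - <<'E'
import cv2,numpy as np
t=cv2.imread("pics/top0.png");s=cv2.imread("pics/side0.png")
c=cv2.resize(t[135:275,180:360],None,fx=4.4,fy=4.2,interpolation=cv2.INTER_CUBIC)[:,:792]
cv2.imwrite("pics/c1.png",cv2.resize(t[138:278,180:360],(720,560),interpolation=cv2.INTER_CUBIC))
a=cv2.resize(t[255:295,395:465],(560,320),interpolation=cv2.INTER_CUBIC)
b=cv2.resize(s[190:240,375:430],(300,272),interpolation=cv2.INTER_CUBIC)
o=np.zeros((600,560,3),np.uint8);o[:320]=a;o[325:597,:300]=b
cv2.imwrite("pics/c2.png",o)
E
```

```text
(no output)
```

View pics/c1.png

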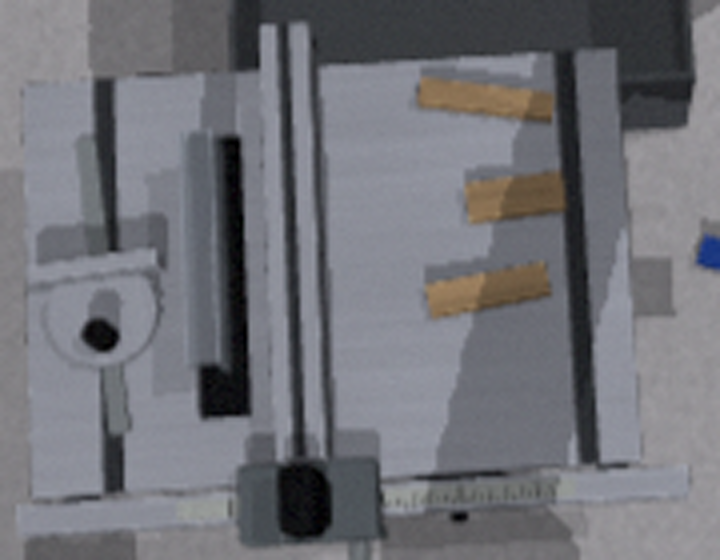

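View pics/c2.png

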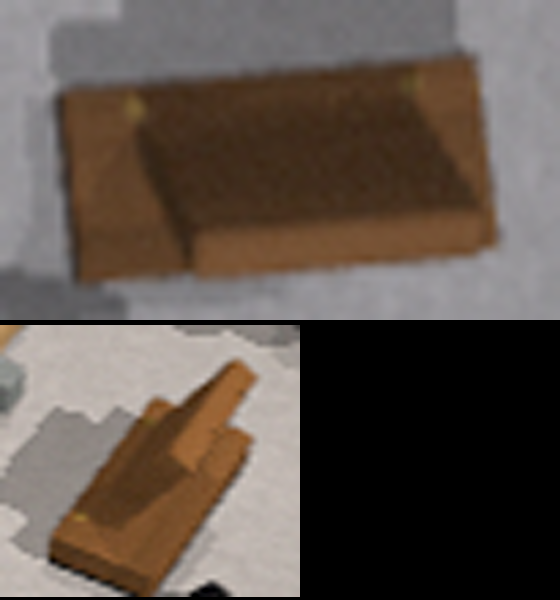

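The crops show three tan offcuts to the right of the fence, in c1 at (485,100), (516,195) and (490,290). The push block is upright, with its handle board leaning toward the robot. The wooden strips match the description, while the blue and turquoise strips are only decoys.

```bash
python3 - <<'E'
from h import *
np.set_printoptions(precision=4,suppress=True)
f=lambda q,s,o:(np.array(q)+.5)/s-.5+np.array(o)
P=cams.camera_params("top")
g=lambda q,s,o,z:np.array([ray("top",f(k,s,o),z,P)[:2] for k in q])
o1=(180,138)
def fit(m,w): # m model pts(2D), w world
    mc,wc=m.mean(0),w.mean(0);a=m-mc;b=w-wc
    th=np.arctan2((a[:,0]*b[:,1]-a[:,1]*b[:,0]).sum(),(a*b).sum())
    R=np.array([[np.cos(th),-np.sin(th)],[np.sin(th),np.cos(th)]])
    t=wc-R@mc;return th,t,R,w-(m@R.T+t)
W=g([(24,83),(615,48),(640,460),(33,500)],4,o1,.15)
M=np.array([(.14,.2),(.14,-.2),(-.14,-.2),(-.14,.2)])
th,t,R,e=fit(M,W);print("saw",th,t,"res",e.tolist())
S=lambda w:(w-t)@R
for n,q in dict(A=[(420,77),(553,95),(550,122),(418,103)],B=[(465,183),(560,170),(567,207),(470,222)],C=[(428,288),(548,263),(551,292),(432,318)]).items():
    print(n,S(g(q,4,o1,.162)).tolist())
q=[(278,465),(330,465),(302,545),(302,465)] # grip black top
print("grip",S(g(q,4,o1,.217)).tolist())
print("fence top edges",S(g([(262,25),(310,25),(326,455),(276,430)],4,o1,.195)).tolist())
print("bin right rear",S(g([(692,80)],4,o1,.12)), "bin left",S(g([(233,0)],4,o1,.12)),"bin px", S(np.array([ray("top",k,.12,P)[:2] for k in[(237,108),(351,101),(353,167)]])).tolist())
w=g([(66,92),(475,55),(497,245),(82,280)],8,(395,255),.023)
m=np.array([(.035,.075),(.035,-.075),(-.035,-.075),(-.035,.075)])
a=fit(m,w);print("block",a[0],a[1],"res",a[3].tolist())
# handle top edge: board end 28mm beyond grip
w=g([(192,230),(487,212),(487,245),(195,275)],8,(395,255),.092);print("handle",w, (w-a[1])@a[2])
for k in[(413,192),(367,203),(382,300)]:print(k,ray("top",k,0,P))
s=ctrl.observe();print(s['tool_pos'])
E
```

```text
saw 0.05050521054443193 [0.6389 0.1084] res [[0.0005592893943433541, -0.0013017568469253504], [-0.00021628915462823528, 0.0005568787290881616], [0.0006090246492871376, 0.002228894592511965], [-0.0009520248890022565, -0.0014840164746747764]]
A [[0.12398806463848801, -0.06825428877841398], [0.10608028506357423, -0.15581098036841828], [0.08775491768604794, -0.15272437254992977], [0.10623578779798276, -0.06603897229125753]]
B [[0.04985742472586337, -0.09429138665462662], [0.054727786900776954, -0.15737146759621723], [0.029464090607526944, -0.16046493057737476], [0.023362697948884386, -0.09617549812277437]]
C [[-0.019061717181727347, -0.06636385755684644], [-0.007293420460288767, -0.14575163734478047], [-0.02673082823897782, -0.14656307736931795], [-0.039147260682602394, -0.06796658544548953]]
grip [[-0.13558398773227642, 0.027559596463583955], [-0.13756204599360009, -0.00445371721719279], [-0.1857102320412752, 0.014806319687506718], [-0.13649701657747207, 0.012782944333384578]]
fence top edges [[0.15458706068605707, 0.03014774459888099], [0.1526185568152554, -0.0009978747795421578], [-0.12863658418557145, 0.0006592543754628268], [-0.11086858340802766, 0.031441590043096115]]
bin right rear [[ 0.1238 -0.252 ]] bin left [[0.201  0.0614]] bin px [[0.28740427623148945, 0.060737129413028675], [0.28767566130586386, -0.2589134414342758], [0.097181585912069, -0.25115061507656683]]
block 0.07284436706194285 [ 0.4545 -0.3566] res [[-0.0015147566605712703, -0.001788895733609741], [-0.00075593611150504, 0.0006286827135869588], [0.0010830673465827556, 0.00124836438242526], [0.0011876254254936658, -8.815136240253318e-05]]
handle [[ 0.4301 -0.3104]
 [ 0.435  -0.4104]
 [ 0.4239 -0.4098]
 [ 0.4149 -0.3108]] [[-0.021   0.0478]
 [-0.0233 -0.0522]
 [-0.0344 -0.0509]
 [-0.0362  0.0485]]
(413, 192) [ 0.7051 -0.3229  0.    ]
(367, 203) [ 0.6733 -0.1848  0.    ]
(382, 300) [ 0.3866 -0.2214  0.    ]
[ 0.1927 -0.5938  0.2301]
```

```bash
cat >> h.py <<'E'
from scipy.spatial.transform import Rotation as Ro
np.set_printoptions(precision=4,suppress=True)
SAW_T,SAW_Y=np.array([.6389,.1084,0]),.0505
def saw(x,y,z):return SAW_T+Ro.from_euler('z',SAW_Y).apply([x,y,z])
def tilt(yaw,a=30):  # tool rot: z leans forward by a, closes across block x
    a=np.radians(a)
    z=[np.sin(a),0,-np.cos(a)];y=[np.cos(a),0,np.sin(a)]
    return Ro.from_euler('z',yaw)*Ro.from_matrix(np.array([[0,1,0],y,z]).T)
def grasp(o,yaw,back=0):  # TCP pose for block origin o
    r=tilt(yaw);return np.asarray(o)+Ro.from_euler('z',yaw).apply([-.017,0,.073])+r.apply([0,0,.019-back]),r
def delta(p,r,p0=None,r0=None):
    if p0 is None:
        s=ctrl.observe();p0,r0=s['tool_pos'],Ro.from_quat(s['tool_rot'])
    print("turn",np.degrees((r*r0.inv()).as_rotvec()),"shift",(p-p0)*1000)
E
python3 - <<'E'
from h import *
b=[.4545,-.3566,0]
p,r=grasp(b,.0728,.09);print(p);delta(p,r)
g,r=grasp(b,.0728);delta(g,r,p,r)
E
```

```text
[ 0.4021 -0.3604  0.1345]
turn [-18.0983 -26.8897  74.3218] shift [209.4396 233.3486 -95.6531]
turn [0. 0. 0.] shift [ 44.8808   3.2731 -77.9423]
```

Emit:
apply_moves([
  [-1.81, -2.69, 7.43, 21, 23.3, -6, 1],
  [-1.81, -2.69, 7.43, 21, 23.3, -6, 1],
  [-1.81, -2.69, 7.43, 21, 23.3, -6, 1],
  [-1.81, -2.69, 7.43, 21, 23.3, -6, 1],
  [-1.81, -2.69, 7.43, 21, 23.3, -6, 1],
  [-1.81, -2.69, 7.43, 21, 23.3, -6, 1],
  [-1.81, -2.69, 7.43, 21, 23.3, -14, 1],
  [-1.81, -2.69, 7.43, 21, 23.3, -14, 1],
  [-1.81, -2.69, 7.43, 21, 23.3, -14, 1],
  [-1.81, -2.69, 7.43, 20.4, 23.6, -18, 1],
], grip_force=60)

```text
t: 1.1
tool_pos: [0.403, -0.3603, 0.1351]
tool_rot: [0.655, 0.709, 0.191, 0.178]
force: [1.0, 1.0, -1.5]
grip_width: 0.0859
gripper_force: 0.0
```

Emit:
apply_moves([
  [0, 0, 0, 0, 0, 0, 1],
  [0, 0, 0, 0, 0, 0, 1],
  [0, 0, 0, 0, 0, 0, 1],
])

```text
t: 1.4
tool_pos: [0.4025, -0.3628, 0.1362]
tool_rot: [0.658, 0.707, 0.19, 0.178]
force: [-0.3, -0.1, 0.8]
grip_width: 0.0853
gripper_force: 0.0
```

```bash
python3 - <<'E'
from h import *
delta(*grasp([.4545,-.3566,0],.0728));print(ctrl.observe()['force'])
cv2.imwrite("pics/w1.png",cams.camera("wrist")[:,:,::-1])
i=cams.camera("side");cv2.imwrite("pics/s1.png",i[150:290,340:520,::-1])
a=cv2.imread("pics/w1.png");b=cv2.resize(cv2.imread("pics/s1.png"),(384,300));o=np.zeros((600,400,3),np.uint8)
o[:300]=cv2.resize(a,(400,300));o[300:,:384]=b;cv2.imwrite("pics/j1.png",o)
E
```

```text
turn [0.1003 0.1499 0.1314] shift [ 44.5347   5.6304 -79.7014]
[-0.2622 -0.0519  0.7758]
```

View pics/j1.png

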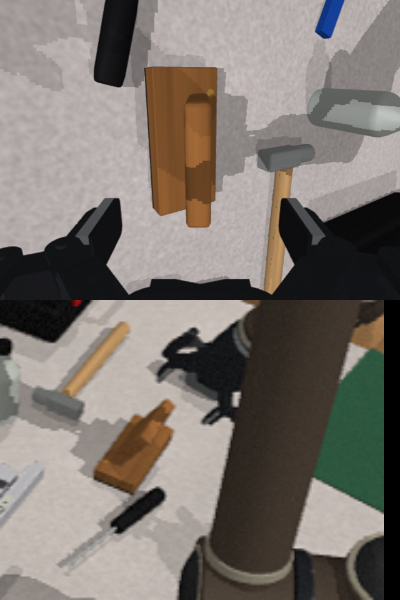

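The wrist view shows the board edge-on at (198,160) in the composite, midway between the open fingers and aligned with them. I'll move in and grip.

Emit:
apply_moves([
  [0, 0, 0, 8.9, 1.1, -15.9, 1],
  [0, 0, 0, 8.9, 1.1, -15.9, 1],
  [0, 0, 0, 8.9, 1.1, -15.9, 1],
  [0, 0, 0, 8.9, 1.1, -15.9, 1],
  [0, 0, 0, 8.9, 1.2, -15.9, 1],
  [0, 0, 0, 0, 0, 0, 1],
  [0, 0, 0, 0, 0, 0, 0.2],
  [0, 0, 0, 0, 0, 0, 0],
  [0, 0, 0, 0, 0, 0, 0],
  [0, 0, 0, 0, 0, 0, 0],
], grip_force=80)

```text
t: 2.5
tool_pos: [0.4468, -0.3563, 0.0567]
tool_rot: [0.658, 0.707, 0.19, 0.178]
force: [-0.2, 0.3, 0.1]
grip_width: 0.0281
gripper_force: 0.0
```

Emit:
apply_moves([
  [0, 0, 0, 0, 0, 0, 0],
  [0, 0, 0, 0, 0, 0, 0],
  [0, 0, 0, 0, 0, 0, 0],
  [0, 0, 0, 0, 0, 0, 0],
])

```text
t: 2.9
tool_pos: [0.4468, -0.3562, 0.0565]
tool_rot: [0.657, 0.707, 0.19, 0.178]
force: [-3.8, 0.8, 6.7]
grip_width: 0.0194
gripper_force: 78.8
```

```bash
python3 - <<'E'
from h import *
s=ctrl.observe();print(s)
delta(*grasp([.4545,-.3566,0],.0728))
p,r=grasp([.4545,-.3566,.2],.0728)
q,r2=grasp(saw(-.108,-.108,.20),.0505)
delta(q,r2,p,r)
E
```

```text
{'t': 2.9, 'joints': array([-0.9996,  0.3534,  2.119 ,  0.9037,  0.5956, -1.819 ]), 'dq': array([ 0.0019,  0.0014,  0.001 ,  0.0011,  0.0004, -0.0013]), 'effort': array([  1.2509, -31.4093, -17.8399,   1.2561,   0.387 ,  -0.0087]), 'tool_pos': array([ 0.4468, -0.3562,  0.0565]), 'tool_rot': array([0.6575, 0.7071, 0.1901, 0.1776]), 'force': array([-3.7612,  0.7925,  6.6589]), 'ft_torque': array([0.015 , 0.5003, 0.0046]), 'gripper_force': 78.75369071960449, 'grip_width': 0.0193838858921882}
turn [0.0558 0.1678 0.0236] shift [ 0.19   -0.9933 -0.0011]
turn [-0.      0.     -1.2777] shift [ 81.9791 351.8529   0.    ]
```

Emit:
apply_moves([
  [0, 0, 0, 0, 0, 8, 0],
  [0, 0, 0, 0, 0, 16, 0],
  [0, 0, 0, 0, 0, 22, 0],
  [0, 0, 0, 0, 0, 22, 0],
  [0, 0, 0, 0, 0, 22, 0],
  [0, 0, 0, 0, 0, 22, 0],
  [0, 0, 0, 0, 0, 22, 0],
  [0, 0, 0, 0, 0, 22, 0],
  [0, 0, 0, 0, 0, 22, 0],
  [0, 0, 0, 0, 0, 22, 0],
])

```text
t: 3.9
tool_pos: [0.4456, -0.3541, 0.255]
tool_rot: [0.658, 0.707, 0.19, 0.175]
force: [0.5, -0.4, -4.9]
grip_width: 0.0189
gripper_force: 78.4
```

Emit:
apply_moves([
  [0, 0, 0, 4, 18, 0, 0],
  [0, 0, 0, 7, 30, 0, 0],
  [0, 0, -0.2, 9, 40, 0, 0],
  [0, 0, -0.2, 9, 40, 0, 0],
  [0, 0, -0.2, 9, 40, 0, 0],
  [0, 0, -0.2, 9, 40, 0, 0],
  [0, 0, -0.2, 9, 40, 0, 0],
  [0, 0, -0.3, 9, 40, 0, 0],
  [0, 0, 0, 9, 38, 0, 0],
  [0, 0, 0, 8, 26, 0, 0],
])

```text
t: 4.9
tool_pos: [0.5255, 0.0003, 0.2525]
tool_rot: [0.665, 0.701, 0.187, 0.176]
force: [-0.2, -1.2, -4.1]
grip_width: 0.0193
gripper_force: 78.5
```

Emit:
apply_moves([
  [0, 0, 0, 0, 0, 0, 0],
  [0, 0, 0, 0, 0, 0, 0],
  [0, 0, 0, 0, 0, 0, 0],
])

```text
t: 5.2
tool_pos: [0.5272, -0.0036, 0.2541]
tool_rot: [0.666, 0.7, 0.187, 0.178]
force: [-0.3, -0.7, -4.5]
grip_width: 0.019
gripper_force: 78.6
```

```bash
python3 - <<'E'
from h import *
s=ctrl.observe();print(s['t'],s['force'],s['tool_pos'],s['grip_width'])
delta(*grasp(saw(-.108,-.108,.165),.0505))
i=cams.camera("top")[:,:,::-1];j=cams.camera("side")[:,:,::-1]
o=np.zeros((600,720,3),np.uint8);o[:300,:360]=cv2.resize(i[125:275,180:360],(360,300));o[300:,:]=cv2.resize(j[170:320,180:420],(480,300)).__array__() if 0 else cv2.resize(j[170:295,180:480],(720,300))
cv2.imwrite("pics/j2.png",o)
E
```

```text
5.2 [-0.2949 -0.724  -4.4504] [ 0.5272 -0.0036  0.2541] 0.019045988695231164
turn [-0.0345 -0.0701  0.0458] shift [  1.7736  -1.6925 -32.519 ]
```

View pics/j2.png

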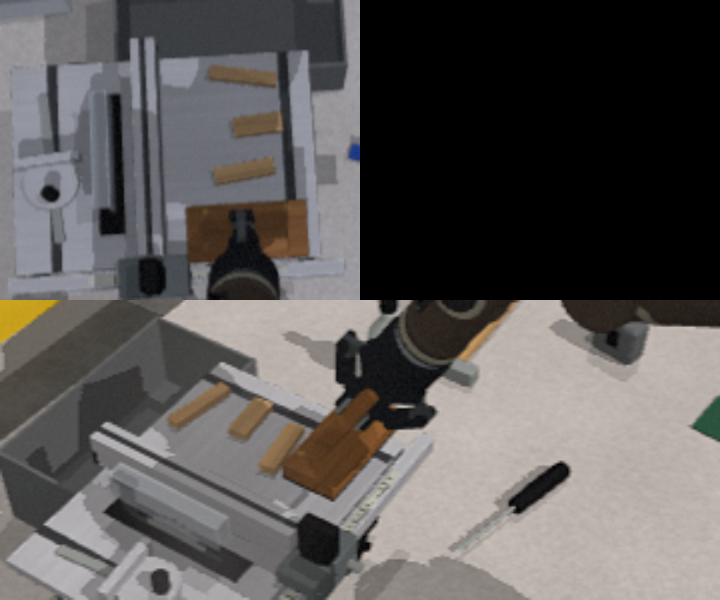

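The block hangs level over the front of the table. In the top view part it spans (187-307, 200-262), clear of all three offcuts and of the fence. I'll lower it.

Emit:
apply_moves([
  [0, 0, 0, 0.5, -0.5, -8, 0],
  [0, 0, 0, 0.5, -0.5, -10, 0],
  [0, 0, 0, 0.5, -0.5, -10, 0],
  [0, 0, 0, 0, 0, -8, 0],
  [0, 0, 0, 0, 0, -5, 0],
  [0, 0, 0, 0, 0, -3, 0],
  [0, 0, 0, 0, 0, 0, 0],
  [0, 0, 0, 0, 0, 0, 0],
])

```text
t: 6.1
tool_pos: [0.5307, -0.0051, 0.2122]
tool_rot: [0.665, 0.7, 0.189, 0.179]
force: [0.3, -0.2, -3.8]
grip_width: 0.0192
gripper_force: 78.7
```

Emit:
apply_moves([
  [0, 0, 0, 0, 0, -1.5, 0],
  [0, 0, 0, 0, 0, -0.5, 0],
  [0, 0, 0, 0, 0, 0, 0],
  [0, 0, 0, 0, 0, 0, 0],
])

```text
t: 6.5
tool_pos: [0.5303, -0.0051, 0.2099]
tool_rot: [0.666, 0.7, 0.188, 0.179]
force: [-0.2, 0.7, -4.1]
grip_width: 0.0192
gripper_force: 78.7
```

Emit:
apply_moves([
  [0, 0, 0, 0, 0, -1, 0],
  [0, 0, 0, 0, 0, -1, 0],
  [0, 0, 0, 0, 0, 0, 0],
  [0, 0, 0, 4, 0.2, 0, 0],
  [0, 0, 0, 8, 0.4, 0, 0],
  [0, 0, 0, 10, 0.5, 0, 0],
  [0, 0, 0, 10, 0.5, 0, 0],
  [0, 0, 0, 10, 0.5, 0, 0],
  [0, 0, 0, 10, 0.5, 0, 0],
])

```text
t: 7.4
tool_pos: [0.5834, -0.0024, 0.2077]
tool_rot: [0.666, 0.7, 0.188, 0.179]
force: [-0.2, -0.6, -3.5]
grip_width: 0.0188
gripper_force: 78.7
```

Emit:
apply_moves([
  [0, 0, 0, 10, 0.5, 0, 0],
  [0, 0, 0, 10, 0.5, 0, 0],
  [0, 0, 0, 10, 0.5, 0, 0],
  [0, 0, 0, 10, 0.5, 0, 0],
  [0, 0, 0, 10, 0.5, 0, 0],
  [0, 0, 0, 0, 0, 0, 0],
])

```text
t: 8.0
tool_pos: [0.6341, -0.0001, 0.2085]
tool_rot: [0.665, 0.699, 0.189, 0.18]
force: [0.6, 0.4, -3.9]
grip_width: 0.019
gripper_force: 78.6
```

```bash
python3 - <<'E'
from h import *
s=ctrl.observe();print(s['t'],s['force'],s['tool_pos'],s['grip_width'])
delta(*grasp(saw(.115,-.108,.151),.0505))
i=cams.camera("top")[:,:,::-1];j=cams.camera("side")[:,:,::-1]
o=np.zeros((600,720,3),np.uint8);o[:300,:360]=cv2.resize(i[125:275,180:360],(360,300));o[300:,:]=cv2.resize(j[170:295,180:480],(720,300))
cv2.imwrite("pics/j3.png",o)
E
```

```text
8.0 [ 0.5922  0.3817 -3.8623] [ 0.6341 -0.0001  0.2085] 0.01903904378397479
turn [0.0075 0.2454 0.0459] shift [117.5891   6.0676  -0.9227]
```

View pics/j3.png

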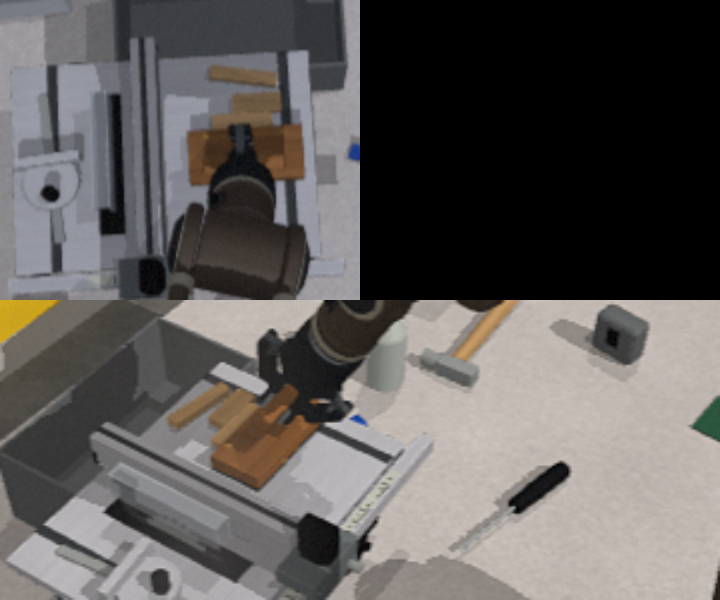

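The block is pushing two offcuts in contact at (247,110) and stays level. The force is normal, so I'll carry on over the rear edge.

Emit:
apply_moves([
  [0, 0, 0, 5, 0.3, -0.5, 0],
  [0, 0, 0, 10, 0.5, 0, 0],
  [0, 0, 0, 10, 0.5, 0, 0],
  [0, 0, 0, 10, 0.5, 0, 0],
  [0, 0, 0, 10, 0.5, 0, 0],
  [0, 0, 0, 10, 0.5, 0, 0],
  [0, 0, 0, 10, 0.5, 0, 0],
  [0, 0, 0, 10, 0.5, 0, 0],
  [0, 0, 0, 10, 0.5, 0, 0],
  [0, 0, 0, 10, 0.5, 0, 0],
])

```text
t: 9.1
tool_pos: [0.7281, 0.0049, 0.2071]
tool_rot: [0.666, 0.7, 0.188, 0.179]
force: [-0.5, 0.2, -4.0]
grip_width: 0.0192
gripper_force: 78.7
```

Emit:
apply_moves([
  [0, 0, 0, 10, 0.5, 0, 0],
  [0, 0, 0, 10, 0.5, 0, 0],
  [0, 0, 0, 10, 0.5, 0, 0],
  [0, 0, 0, 0, 0, 0, 0],
  [0, 0, 0, 0, 0, 0, 0],
  [0, 0, 0, 0, 0, 0, 0],
])

```text
t: 9.7
tool_pos: [0.7567, 0.0063, 0.2068]
tool_rot: [0.666, 0.7, 0.188, 0.179]
force: [-0.6, 0.0, -4.3]
grip_width: 0.0187
gripper_force: 78.7
```

```bash
python3 - <<'E'
from h import *
s=ctrl.observe();print(s['t'],s['force'],s['tool_pos'],s['grip_width'],s['joints'])
delta(*grasp(saw(.115,-.108,.151),.0505))
i=cams.camera("top")[:,:,::-1];j=cams.camera("side")[:,:,::-1]
o=np.zeros((600,720,3),np.uint8);o[:300,:]=cv2.resize(i[90:190,200:440],(720,300));o[300:,:]=cv2.resize(j[150:275,160:460],(720,300))
cv2.imwrite("pics/j4.png",o)
E
```

```text
9.7 [-0.6486  0.0426 -4.3165] [0.7567 0.0063 0.2068] 0.018730352715547235 [-0.0755  0.3274  1.7541  0.1219  0.5421 -0.2131]
turn [-0.0105  0.0622  0.0383] shift [-4.9757 -0.3816  0.7397]
```

View pics/j4.png

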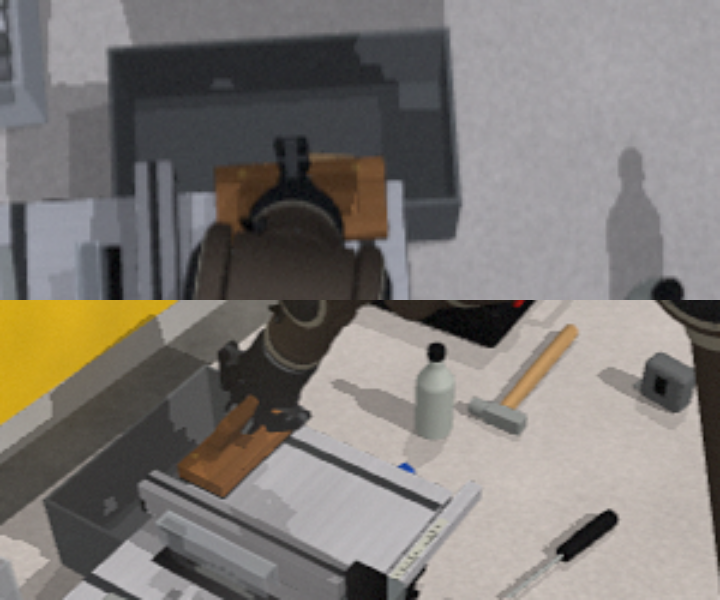

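The table is clear of offcuts and the block is at the rear edge, in the top part at (216-386, 157-238). A tan sliver shows beyond it at (330,155). I'll lift, back off and check the bin with a colour mask.

Emit:
apply_moves([
  [0, 0, 0, 0, 0, 8, 0],
  [0, 0, 0, 0, 0, 16, 0],
  [0, 0, 0, -10, -0.5, 16, 0],
  [0, 0, 0, -30, -1.5, 8, 0],
  [0, 0, 0, -35, -1.8, 0, 0],
  [0, 0, 0, -35, -1.8, 0, 0],
  [0, 0, 0, -35, -1.8, 0, 0],
  [0, 0, 0, -30, -1.5, 0, 0],
  [0, 0, 0, -15, -0.8, 0, 0],
  [0, 0, 0, 0, 0, 0, 0],
])

```text
t: 10.8
tool_pos: [0.5658, -0.0034, 0.2568]
tool_rot: [0.665, 0.699, 0.189, 0.18]
force: [0.4, 0.3, -4.4]
grip_width: 0.0189
gripper_force: 79.3
```

```bash
python3 - <<'E'
from h import *
i=cams.camera("top")[:,:,::-1].copy();j=cams.camera("side")[:,:,::-1].copy()
for n,im,(y0,y1,x0,x1) in(("top",i,(95,175,225,360)),("side",j,(170,290,170,300))):
    h=cv2.cvtColor(im,cv2.COLOR_BGR2HSV);m=cv2.inRange(h,(8,60,40),(24,255,255));k=np.zeros_like(m);k[y0:y1,x0:x1]=m[y0:y1,x0:x1]
    N,L,S,C=cv2.connectedComponentsWithStats(k)
    for a in range(1,N):
        if S[a,4]>8:
            w=ray(n,C[a],.01);print(n,S[a],C[a],Ro.from_euler('z',-SAW_Y).apply(w-saw(.125,-.099,0)))
s=ctrl.observe();print(s['tool_pos'])
p,r=grasp(saw(.115,-.108,.15),.0505);q,r2=grasp([.4545,-.3566,0.2],.0728);delta(q,r2)
o=np.zeros((600,720,3),np.uint8);o[:300,:]=cv2.resize(i[90:190,200:440],(720,300));o[300:,:]=cv2.resize(j[150:275,160:460],(720,300))
cv2.imwrite("pics/j5.png",o)
E
```

```text
top [296 140  22  11 199] [306.6784 145.3367] [ 0.0803 -0.0265  0.01  ]
side [170 170  36  25 477] [181.847  178.0901] [ 0.4554 -0.1187  0.01  ]
side [286 217  14  26 227] [294.0352 230.8106] [-0.0507 -0.1189  0.01  ]
[ 0.5685 -0.0036  0.2578]
turn [0.0289 0.4086 1.3386] shift [-121.5135 -353.5051   -1.2984]
```

View pics/j5.png

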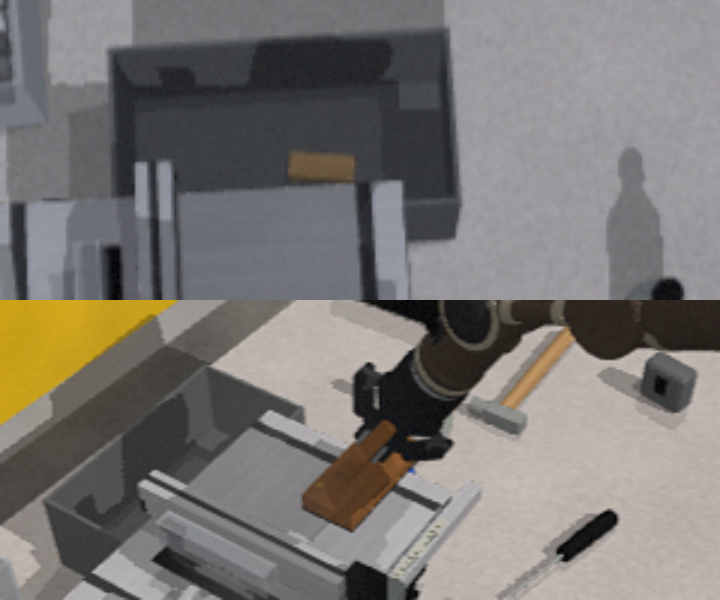

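One offcut is visible in the bin at (320,166). The other two must lie under the table overhang, which hides bin x < 65 mm from this camera. I'll stand the block back first, then check the bin with the wrist camera before touching the fence.

Emit:
apply_moves([
  [0, 0, 0, -5, -15, 0, 0],
  [0, 0, 0, -10, -30, 0, 0],
  [0, 0, 0.2, -14, -41, 0, 0],
  [0, 0, 0.2, -14, -41, 0, 0],
  [0, 0.1, 0.2, -14, -41, 0, 0],
  [0, 0.1, 0.2, -14, -41, 0, 0],
  [0, 0.1, 0.2, -14, -41, 0, 0],
  [0, 0.1, 0.2, -14, -41, 0, 0],
  [0, 0, 0.2, -13, -38, 0, 0],
  [0, 0, 0, -9.5, -24.5, 0, 0],
])

```text
t: 11.9
tool_pos: [0.4458, -0.3627, 0.2569]
tool_rot: [0.658, 0.708, 0.186, 0.177]
force: [1.0, -0.5, -3.3]
grip_width: 0.0196
gripper_force: 79.4
```

Emit:
apply_moves([
  [0, 0, 0, 0, 0, -10, 0],
  [0, 0, 0, 0, 0, -20, 0],
  [0, 0, 0, 0, 0, -25, 0],
  [0, 0, 0, 0, 0, -25, 0],
  [0, 0, 0, 0, 0, -25, 0],
  [0, 0, 0, 0, 0, -25, 0],
  [0, 0, 0, 0, 0, -25, 0],
  [0, 0, 0, 0, 0, -20, 0],
  [0, 0, 0, 0, 0, -10, 0],
  [0, 0, 0, 0, 0, 0, 0],
])

```text
t: 12.9
tool_pos: [0.4458, -0.3564, 0.0688]
tool_rot: [0.658, 0.708, 0.188, 0.173]
force: [0.0, 0.8, -3.3]
grip_width: 0.0189
gripper_force: 79.1
```

```bash
python3 - <<'E'
from h import *
s=ctrl.observe();print(s['tool_pos'],s['force'])
delta(*grasp([.4545,-.3566,0],.0728))
E
```

```text
[ 0.4458 -0.3564  0.0688] [ 0.0101  0.7757 -3.2895]
turn [-0.0783 -0.3695 -0.1025] shift [  1.2106  -0.7063 -12.2266]
```

Emit:
apply_moves([
  [0, -0.2, 0, 0, 0, -4, 0],
  [0, -0.2, 0, 0, 0, -3, 0],
  [0, 0, 0, 0, 0, -2, 0],
  [0, 0, 0, 0, 0, 0, 0],
  [0, 0, 0, 0, 0, 0, 0],
])

```text
t: 13.4
tool_pos: [0.4459, -0.3572, 0.0617]
tool_rot: [0.657, 0.708, 0.19, 0.177]
force: [-0.4, 0.1, -4.7]
grip_width: 0.0192
gripper_force: 79.3
```

Emit:
apply_moves([
  [0, 0, 0, 0, 0, -1, 0],
  [0, 0, 0, 0, 0, 0, 0],
  [0, 0, 0, 0, 0, 0, 0],
])

```text
t: 13.7
tool_pos: [0.4458, -0.357, 0.0603]
tool_rot: [0.657, 0.708, 0.19, 0.177]
force: [-0.5, 0.1, -3.7]
grip_width: 0.0192
gripper_force: 79.3
```

Emit:
apply_moves([
  [0, 0, 0, 0, 0, -2, 0],
  [0, 0, 0, 0, 0, 0, 0],
  [0, 0, 0, 0, 0, -1, 0],
  [0, 0, 0, 0, 0, 0, 0],
  [0, 0, 0, 0, 0, 0, 0],
])

```text
t: 14.2
tool_pos: [0.4458, -0.3569, 0.0572]
tool_rot: [0.657, 0.708, 0.19, 0.177]
force: [0.6, 0.8, -4.7]
grip_width: 0.0195
gripper_force: 79.3
```

Emit:
apply_moves([
  [0, 0, 0, 0, 0, -1, 0],
  [0, 0, 0, 0, 0, 0, 0],
  [0, 0, 0, 0, 0, 0, 0],
])

```text
t: 14.5
tool_pos: [0.446, -0.3571, 0.0566]
tool_rot: [0.657, 0.708, 0.19, 0.177]
force: [-0.3, -0.3, -0.6]
grip_width: 0.019
gripper_force: 79.6
```

The bench now carries the block's weight, so I'll release and back out along the tool axis.

Emit:
apply_moves([
  [0, 0, 0, 0, 0, 0, 0.4],
  [0, 0, 0, 0, 0, 0, 0.6],
  [0, 0, 0, 0, 0, 0, 0.8],
  [0, 0, 0, 0, 0, 0, 1],
  [0, 0, 0, 0, 0, 0, 1],
  [0, 0, 0, 0, 0, 0, 1],
])

```text
t: 15.1
tool_pos: [0.4459, -0.357, 0.0563]
tool_rot: [0.657, 0.708, 0.19, 0.177]
force: [-0.1, -0.0, -0.3]
grip_width: 0.0854
gripper_force: 0.0
```

Emit:
apply_moves([
  [0, 0, 0, -5, -0.4, 8.7, 1],
  [0, 0, 0, -10, -0.7, 17.3, 1],
  [0, 0, 0, -15, -1.1, 26, 1],
  [0, 0, 0, -20, -1.5, 34.6, 1],
  [0, 0, 0, -15, -1.1, 26, 1],
  [0, 0, 0, 0, 0, 40, 1],
  [0, 0, 0, 0, 0, 40, 1],
  [0, 0, 0, 0, 0, 40, 1],
  [0, 0, 0, 0, 0, 40, 1],
  [0, 0, 0, 0, 0, 0, 1],
])

```text
t: 16.1
tool_pos: [0.3823, -0.365, 0.3372]
tool_rot: [0.656, 0.708, 0.188, 0.184]
force: [0.4, -0.6, -0.0]
grip_width: 0.0853
gripper_force: 0.0
```

```bash
python3 - <<'E'
from h import *
s=ctrl.observe();print(s['t'],s['tool_pos'],s['force'],s['grip_width'])
p=cams.camera_params("wrist");r=Ro.from_quat(s['tool_rot'])
c=-p['R'].T@p['t'];print("cam in tool",r.inv().apply(c-s['tool_pos']),"axis in tool",r.inv().apply(p['R'][2]),p['mtx'])
i=cams.camera("top");cv2.imwrite("pics/top2.png",i[:,:,::-1])
a=cv2.cvtColor(cv2.imread("pics/top0.png")[255:295,395:465],6);b=cv2.cvtColor(cv2.imread("pics/top2.png")[255:295,395:465],6)
print("shift px",cv2.phaseCorrelate(a.astype(float),b.astype(float)),np.abs(a.astype(int)-b).mean())
# fence grip down-pointing pose: close along saw y, TCP 19mm beyond grip
E
```

```text
16.1 [ 0.3823 -0.365   0.3372] [ 0.3843 -0.6497 -0.0016] 0.08526257317569122
cam in tool [ 0.0715  0.0006 -0.1417] axis in tool [-0.2844  0.0005  0.9587] [[428.3785   0.     320.1985]
 [  0.     428.3785 244.594 ]
 [  0.       0.       1.    ]]
shift px ((0.07418493165948803, -0.010967555836792542), 0.9607443790330076) 3.7296428571428573
```

```bash
cat >> h.py <<'E'
def down():return Ro.from_euler('z',SAW_Y)*Ro.from_matrix(np.diag([1.,-1,-1]))
E
python3 - <<'E'
from h import *
p=saw(.17,-.10,.40);delta(p,down());q=saw(-.157,.0148,.28);delta(q,down(),p,down())
E
```

```text
turn [ 22.6858  24.9101 -89.1173] shift [432.459  380.6284  66.4547]
turn [0. 0. 0.] shift [-332.3781   98.1472 -120.    ]
```

Emit:
apply_moves([
  [1.62, 1.78, -6.37, 31, 27, 10, 1],
  [1.62, 1.78, -6.37, 31, 27, 10, 1],
  [1.62, 1.78, -6.37, 31, 27, 10, 1],
  [1.62, 1.78, -6.37, 31, 27, 10, 1],
  [1.62, 1.78, -6.37, 31, 27, 10, 1],
  [1.62, 1.78, -6.37, 31, 27, 10, 1],
  [1.62, 1.78, -6.37, 31, 27, 6, 1],
  [1.62, 1.78, -6.37, 31, 27, 0, 1],
])

```text
t: 16.95
tool_pos: [0.5942, -0.1762, 0.3826]
tool_rot: [0.904, 0.404, 0.107, 0.092]
force: [-0.3, -1.1, -0.2]
grip_width: 0.0854
gripper_force: 0.0
```

Emit:
apply_moves([
  [1.62, 1.78, -6.37, 31, 27, 0, 1],
  [1.62, 1.78, -6.37, 31, 27, 0, 1],
  [1.62, 1.78, -6.37, 31, 27, 0, 1],
  [1.62, 1.78, -6.37, 31, 27, 0, 1],
  [1.62, 1.78, -6.37, 31, 27, 0, 1],
  [1.62, 1.78, -6.37, 31, 28, 0, 1],
  [0, 0, 0, 0, 0, 0, 1],
  [0, 0, 0, 0, 0, 0, 1],
])

```text
t: 17.75
tool_pos: [0.7796, -0.0138, 0.3781]
tool_rot: [0.996, 0.086, 0.019, 0.01]
force: [-0.5, 0.1, 0.9]
grip_width: 0.0858
gripper_force: 0.0
```

```bash
python3 - <<'E'
from h import *
s=ctrl.observe();print(s['t'],s['tool_pos'],s['joints'])
P=cams.camera_params("wrist");i=cams.camera("wrist")[:,:,::-1].copy();cv2.imwrite("pics/w2.png",i)
m=cv2.inRange(cv2.cvtColor(i,cv2.COLOR_BGR2HSV),(8,60,40),(24,255,255))
N,L,S,C=cv2.connectedComponentsWithStats(m)
for a in range(1,N):
    if S[a,4]>60:print(S[a],C[a],Ro.from_euler('z',-SAW_Y).apply(ray(0,C[a],.012,P)-saw(.125,-.099,0)))
delta(saw(-.157,.0148,.28),down())
E
```

```text
17.75 [ 0.7796 -0.0138  0.3781] [-0.068   0.5203  1.052  -0.0136  1.5292  1.3302]
[ 287  114   60   37 1358] [316.1215 132.0552] [ 0.0799 -0.0263  0.012 ]
[ 259  145   79   31 1276] [298.0603 159.6183] [ 0.0463 -0.0091  0.012 ]
[257 171  70  25 865] [291.2879 183.1607] [ 0.0181 -0.0041  0.012 ]
[579 358  61  21 752] [615.5678 368.2101] [-0.1778 -0.466   0.012 ]
turn [ 1.0956  2.3251 -6.9456] shift [-297.7878  129.8769 -100.2617]
```

View pics/w2.png

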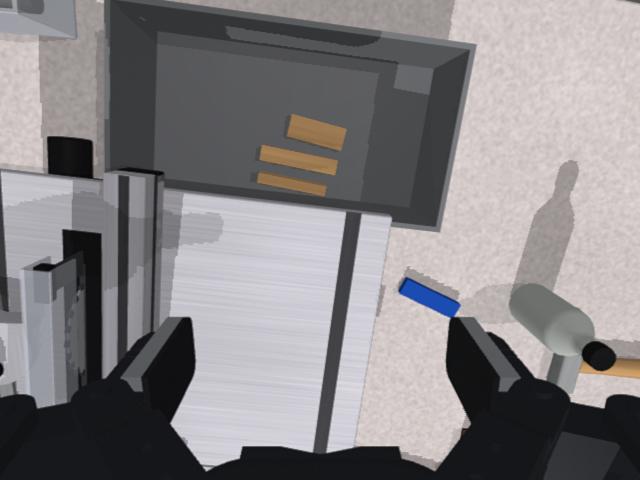

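All three offcuts lie in the bin, at (316,132), (298,160) and (291,183). Next is the fence grip.

Emit:
apply_moves([
  [0.14, 0.29, -0.87, -33, 14.5, 0, 1],
  [0.14, 0.29, -0.87, -37, 16.2, 0, 1],
  [0.14, 0.29, -0.87, -38, 16.5, -5, 1],
  [0.14, 0.29, -0.87, -38, 16.5, -10, 1],
  [0.14, 0.29, -0.87, -38, 16.5, -20, 1],
  [0.14, 0.29, -0.87, -38, 16.5, -20, 1],
  [0.14, 0.29, -0.87, -38, 16.5, -20, 1],
  [0.14, 0.29, -0.87, -38, 16.7, -25, 1],
  [0, 0, 0, 0, 0, 0, 1],
  [0, 0, 0, 0, 0, 0, 1],
])

```text
t: 18.8
tool_pos: [0.4797, 0.1148, 0.2828]
tool_rot: [1.0, 0.025, 0.002, 0.0]
force: [0.7, 0.0, 0.8]
grip_width: 0.0853
gripper_force: 0.0
```

```bash
python3 - <<'E'
from h import *
s=ctrl.observe();print(s['t'],s['tool_pos'])
delta(saw(-.157,.0148,.181),down())
P=cams.camera_params("wrist");i=cams.camera("wrist")[:,:,::-1].copy();cv2.imwrite("pics/w3.png",i)
for y in(.0268,.0028):
    print([proj(0,saw(x,y,.217),P) for x in(-.179,-.135)])
# dark (black grip) in ROI around its projection
c=proj(0,saw(-.157,.0148,.217),P).astype(int);print(c)
g=cv2.cvtColor(i,6);y0,x0=max(c[1]-60,0),max(c[0]-90,0)
m=(g[y0:c[1]+60,x0:c[0]+90]<30).astype(np.uint8)
N,L,S,C=cv2.connectedComponentsWithStats(m)
for a in range(1,N):
    if S[a,4]>100:print(S[a]+[x0,y0,0,0,0],C[a]+[x0,y0])
E
```

```text
18.8 [0.4797 0.1148 0.2828]
turn [0.0013 0.2806 0.0417] shift [   1.6891    0.4931 -101.7698]
[array([294.9552, 303.5415]), array([293.4759, 222.1652])]
[array([340.4838, 303.5115]), array([341.6222, 222.1405])]
[317 263]
[ 290  206   48   92 4065] [313.5358 251.1875]
```

Emit:
apply_moves([
  [0, 0.1, 0, 0.5, 1, -15, 1],
  [0, 0.1, 0, 0.5, 0.5, -20, 1],
  [0, 0, 0, 0.5, 0, -20, 1],
  [0, 0, 0, 0, 0, -20, 1],
  [0, 0, 0, 0, 0, -15, 1],
  [0, 0, 0, 0, 0, -11, 1],
  [0, 0, 0, 0, 0, 0, 1],
  [0, 0, 0, 0, 0, 0, 1],
])

```text
t: 19.65
tool_pos: [0.4844, 0.117, 0.1822]
tool_rot: [1.0, 0.024, 0.001, -0.0]
force: [-0.4, 0.5, -0.3]
grip_width: 0.0851
gripper_force: 0.0
```

Emit:
apply_moves([
  [0, 0, 0, 0, 0, 0, 0.5],
  [0, 0, 0, 0, 0, 0, 0.35],
  [0, 0, 0, 0, 0, 0, 0.2],
  [0, 0, 0, 0, 0, 0, 0],
  [0, 0, 0, 0, 0, 0, 0],
  [0, 0, 0, 0, 0, 0, 0],
  [0, 0, 0, 0, 0, 0, 0],
  [0, 0, 0, 0, 0, 0, 0],
], grip_force=30)

```text
t: 20.45
tool_pos: [0.4838, 0.1175, 0.1824]
tool_rot: [1.0, 0.025, 0.001, -0.001]
force: [-1.0, 3.0, 5.0]
grip_width: 0.0236
gripper_force: 33.3
```

```bash
python3 - <<'E'
from h import *
s=ctrl.observe();print(s['t'],s['tool_pos'],s['force'],s['grip_width'],Ro.from_euler('z',-SAW_Y).apply(s['tool_pos']-SAW_T))
delta(saw(-.157,-.046,.18),down())
E
```

```text
20.45 [0.4838 0.1175 0.1824] [-0.9554  2.9902  5.0406] 0.02364689099605639 [-0.1545  0.0169  0.1824]
turn [-0.0705  0.0948  0.057 ] shift [  0.6362 -62.9747  -2.4374]
```

Emit:
apply_moves([
  [0, 0, 0, 0.2, -3, 0, 0],
  [0, 0, 0, 0.4, -8, 0, 0],
  [0, 0, 0, 0.4, -8, 0, 0],
  [0, 0, 0, 0.4, -8, 0, 0],
  [0, 0, 0, 0.4, -8, 0, 0],
  [0, 0, 0, 0.4, -8, 0, 0],
  [0, 0, 0, 0.4, -8, 0, 0],
  [0, 0, 0, 0.3, -6, 0, 0],
  [0, 0, 0, 0.2, -3, 0, 0],
  [0, 0, 0, 0, 0, 0, 0],
])

```text
t: 21.45
tool_pos: [0.4868, 0.0568, 0.1824]
tool_rot: [1.0, 0.025, 0.001, -0.0]
force: [-1.6, 0.6, 5.0]
grip_width: 0.0229
gripper_force: 33.5
```

Emit:
apply_moves([
  [0, 0, 0, 0, -1, 0, 0],
  [0, 0, 0, 0, 0, 0, 0],
  [0, 0, 0, 0, 0, 0, 0],
])

```text
t: 21.75
tool_pos: [0.4869, 0.0563, 0.1825]
tool_rot: [1.0, 0.025, 0.001, -0.0]
force: [-2.1, 3.1, 6.9]
grip_width: 0.0237
gripper_force: 33.5
```

```bash
python3 - <<'E'
from h import *
s=ctrl.observe();print(s['t'],s['tool_pos'],s['force'],s['grip_width'],Ro.from_euler('z',-SAW_Y).apply(s['tool_pos']-SAW_T))
i=cams.camera("top")[:,:,::-1].copy();cv2.imwrite("pics/top3.png",i)
P=cams.camera_params("top")
# warp-free line scan: sample image along saw y at fence top height, several x, before and after
g0=cv2.cvtColor(cv2.imread("pics/top0.png"),6).astype(np.float32);g1=cv2.cvtColor(i,6).astype(np.float32)
ys=np.arange(.05,-.10,-.0005)
def prof(g,z,xs):
    out=[]
    for x in xs:
        q=np.array([proj(0,saw(x,y,z),P) for y in ys],np.float32)
        out.append(cv2.remap(g,q[:,:1],q[:,1:],cv2.INTER_LINEAR)[:,0])
    return np.mean(out,0)
a=prof(g0,.195,[.145,.148,.151]);b=prof(g1,.195,[.145,.148,.151])
print((a[::8]).astype(int));print((b[::8]).astype(int))
best=min(range(80,160),key=lambda k:np.mean((a[25:110]-b[25+k:110+k])**2) if 110+k<=len(b) else 1e9);print("moved mm",best*.5)
E
```

```text
21.75 [0.4869 0.0563 0.1825] [-2.0744  3.0651  6.9461] 0.02369946031565767 [-0.1545 -0.0444  0.1825]
[ 60  42  39  41  52 134 141 120  50  71 133 137 129  65  59  59  60  59
  58  59  59  58  59  59  60  58  59  60  59  60  60  60  60  59  59  59
  59  59]
[ 64  46  43  43  42  53  62  62  63  63  63  63  63  62  63  63  64  62
  64  63  83 111 113  67  35  89 110 111  86  64  64  65  65  64  61  63
  64  59]
moved mm 62.5
```

The image and tool estimates give a gap of 98.5–100.5 mm, within tolerance. I'll release and lift away.

Emit:
apply_moves([
  [0, 0, 0, 0, 0, 0, 0.4],
  [0, 0, 0, 0, 0, 0, 0.6],
  [0, 0, 0, 0, 0, 0, 0.8],
  [0, 0, 0, 0, 0, 0, 1],
  [0, 0, 0, 0, 0, 0, 1],
  [0, 0, 0, 0, 0, 0, 1],
])

```text
t: 22.4
tool_pos: [0.4866, 0.0561, 0.1817]
tool_rot: [1.0, 0.025, 0.0, -0.0]
force: [-0.2, 0.1, 0.6]
grip_width: 0.0853
gripper_force: 0.0
```

Emit:
apply_moves([
  [0, 0, 0, 0, 0, 10, 1],
  [0, 0, 0, 0, 0, 20, 1],
  [0, 0, 0, 0, 0, 25, 1],
  [0, 0, 0, 0, 0, 30, 1],
  [0, 0, 0, 0, 0, 30, 1],
  [0, 0, 0, 0, 0, 0, 1],
  [0, 0, 0, 0, 0, 0, 1],
  [0, 0, 0, 0, 0, 0, 1],
])

```text
t: 23.2
tool_pos: [0.4859, 0.0562, 0.2961]
tool_rot: [1.0, 0.025, -0.0, -0.0]
force: [-0.2, -0.1, 0.1]
grip_width: 0.0853
gripper_force: 0.0
```

```bash
python3 - <<'E'
from h import *
s=ctrl.observe();print(s['t'],s['tool_pos'],s['force'])
P=cams.camera_params("top");Q=cams.camera_params("wrist");T=cams.camera("top")[:,:,::-1].copy();w=cams.camera("wrist")[:,:,::-1].copy();cv2.imwrite("pics/w4.png",w)
ys=np.arange(.05,-.10,-.0005)
for n,im,p,xs in(("top",T,P,[.145,.148,.151]),("wrist",w,Q,[-.09,-.085,-.08])):
    g=cv2.cvtColor(im,6).astype(np.float32);o=[]
    for x in xs:
        q=np.array([proj(0,saw(x,y,.195),p) for y in ys],np.float32);o.append(cv2.remap(g,q[:,:1],q[:,1:],1)[:,0])
    b=np.mean(o,0);d=np.diff(cv2.GaussianBlur(b[None],(7,1),0)[0]);k=np.argsort(-abs(d))
    pk=[j for j in range(3,len(d)-3) if abs(d[j])==abs(d[j-3:j+4]).max() and abs(d[j])>4]
    print(n,[(round(ys[j]*1000,1),round(float(d[j]),1)) for j in pk])
E
```

```text
23.2 [0.4859 0.0562 0.2961] [-0.2182 -0.0978  0.1492]
top [(np.float64(-30.0), 6.4), (np.float64(-40.5), -9.2), (np.float64(-48.5), 9.7), (np.float64(-61.5), -5.8)]
wrist [(np.float64(39.5), 27.3), (np.float64(1.5), 11.1), (np.float64(-11.5), -5.3), (np.float64(-30.0), 8.1), (np.float64(-41.0), -30.2), (np.float64(-49.0), 30.5), (np.float64(-59.5), -5.0), (np.float64(-61.5), 7.1)]
```

Both views put the fence face at saw y = -30.0 mm, a gap of 100 mm. I'll hand the job in.

```bash
python3 -c "
from workcell import order
print(order.close_job())"
```

```text
the job is handed in; nothing more can be done
None
```

The job is handed in, but no verdict came back: all three offcuts are in the bin, the push block stands upright on the bench where it began, the fence face measures 100 mm from the blade in two camera views, and the gripper is clear of everything.

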